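Hold a snap ring spread at the groove of a shaker drive's axle stub

TASK

Take the snap-ring pliers, which carry a brass snap ring on their tips, out of the slotted rack: the ring hangs under the plate, so draw them out level through the open end of the slot before lifting. With the handles squeezed right in so that the ring is fully spread, bring it over the top of the upright axle stub on the white shaker drive and slide it down until it is level with the dark groove. Finish while still holding it there, handles squeezed and ring spread, upright, still, and hanging free around the groove without resting or leaning on the drive; do not force it on the way, and leave the bottle, beaker and jar where they stand.

Things in the scene. Friction and masses are not known exactly. Their poses are not given: they have to be found in the camera images.
- rack: Fixed tool rack, a small table 78 mm deep (x) by 124 mm wide (y): blue side walls and base, 6 mm aluminium plate, upper face 75 mm above the bench. Origin on the bench under the hanging pliers; the plate reaches from 18 mm on the robot's side (-x) to 60 mm beyond (+x). Yaw varies by 0.3 rad.
- rack_slot (a point): Middle of the plate's slot where the pliers hang, at the plate's upper face. The slot is 42 mm wide, open at the plate's -x edge (18 mm away, facing the robot), closed 14 mm beyond this point. x points into the slot: the way out is along -x.
- pliers_grip (a point): Where to grip the loose snap-ring pliers (0.2 kg), which stand upright in the rack: the point midway between the two orange handles, 142 mm above the bench. Handles at +y and -y, 14 mm wide in x, ending 27 mm above this point; over their outer faces 52 mm relaxed (58 at the top), 32 mm and parallel when squeezed along y to the stop. Spring: 2 N at first, 5 N at the stop. z up.
- pliers: The pliers; origin at the underside of the dark 26 x 60 x 5 mm collar that rests on the rack's plate, 67 mm below pliers_grip. The pivot is 12 mm above the origin; both handles turn on it alike. Two thin dark jaws go down through the slot (34 mm wide over all when spread) and carry the ring, which cannot come off, on the +x side.
- ring_centre (a point): Centre of the brass snap ring, 20 mm ahead (+x) of pliers_grip and 103 mm below it. A level C of two arms, 3 mm thick, lugs at the jaws. Spread: 34 mm inside, 44 mm outside; relaxed 26 mm inside, too narrow for the stub. Free height above it under the rack's plate 28 mm; the pliers must be drawn out at least 62 mm before the ring clears the plate. Jaw pins stick out 2.5 mm below.
- pliers_jaw (a joint): Squeeze angle of the pliers: 0 relaxed, 0.18 rad squeezed to the stop, when the ring is fully spread.
- groove (a point): Middle of the dark groove, on the axis of the upright steel axle stub, 86 mm above the bench. Stub 29 mm in diameter, fixed; groove 8 mm high and 24 mm in diameter. Above the groove 10 mm of full diameter, then a nose tapering to 21 mm; the stub's top is 20 mm above this point. z points up.
- drive: Fixed white shaker drive, a box 170 (x) by 140 (y) mm, top 50 mm above the bench; origin on the bench under the stub. A grey pulley 72 mm in diameter lies round the foot of the stub, top 70 mm above the bench.
- bottle_mid (a point): White plastic bottle, bystander, 60 mm in diameter, 120 mm high; this point is half-way up.
- beaker_mid (a point): Open glass beaker, bystander, 66 mm in diameter, 70 mm high; this point is half-way up.
- amber_mid (a point): Amber glass jar with black cap, bystander, 52 mm in diameter, 85 mm high; this point is half-way up.
Mind the look-alikes: they are no part of the job. Leave any brown look-alike of the pliers alone. Of the things that look like the drive, the larger one is meant.

How it is judged:
On the way, in this order (a step that is already met when the one before it is completed fails the run):
1. the pliers are held and the ring is drawn out of the rack (contact force between the fingers and pliers above 4 N and horizontal distance between ring_centre and rack_slot above 0.04 m), for 0.1 s.
2. the ring is spread above the end of the axle stub (value of joint pliers_jaw above 0.15 rad and horizontal distance between ring_centre and groove below 0.012 m and z of ring_centre in the frame of groove above 0.018 m), for 0.1 s.
At the end, for the whole second after the job is handed in: Pliers still gripped and squeezed past 0.15 of 0.18 rad; ring centre within 5 mm of the stub axis and 3.5 mm of the groove's mid-height; upright within 0.12 rad, still, under 8 N on the drive; bystanders within 30 mm of their places (contact force between the fingers and pliers above 4 N and value of joint pliers_jaw above 0.15 rad and horizontal distance between ring_centre and groove below 0.005 m and z of ring_centre in the frame of groove between -0.0035 and 0.0035 m and angle between ring_centre's own z axis and vertical below 0.12 rad and contact force between pliers and drive below 8 N and linear speed of pliers below 0.02 m/s and distance of each of bottle_mid, beaker_mid, amber_mid from where it was at the start of the episode below 0.03 m); the arm keeps its last pose, push and grip.
It fails at once if the ring or pliers are forced against the drive (over 35 N) (contact force between pliers and drive above 35 N).
It fails at once if the bottle is pushed away (over 30 mm) or tipped (distance of bottle_mid from where it was at the start of the episode above 0.03 m or angle between bottle_mid's own z axis and vertical above 0.4 rad).
It fails at once if the beaker is pushed away (over 30 mm) or tipped (distance of beaker_mid from where it was at the start of the episode above 0.03 m or angle between beaker_mid's own z axis and vertical above 0.4 rad).
It fails at once if the jar is pushed away (over 30 mm) or tipped (distance of amber_mid from where it was at the start of the episode above 0.03 m or angle between amber_mid's own z axis and vertical above 0.4 rad).
It also fails if it takes over 42 s, if anything falls off the work surface, if the arm or the gripper's body presses on something with over 40 N, if the wrist force passes 120 N, or if a joint passes its speed limit or range.

ROBOT

A 6-joint arm with a two-finger parallel gripper is mounted at the origin on the work surface. World frame = base frame: x ahead of the robot, y to its left, z up, the work surface at z = 0. Lengths are in m, angles in rad, forces in N, time in s.
With the tool pointing down it reaches from about 0.275 to 0.825 m from the base axis. Payload 4.9 kg.
Tool frame: the origin (TCP) lies midway between the tips of the shut fingers; the grasp point (between the pads) lies 19 mm behind it (grip_point_offset is the distance from the TCP to the grasp point, in m); z points along the fingers, x is the direction in which the jaws open and shut, and the axes are right-handed (so a half turn about z gives the same grasp; the last joint's range is limited). The gripper opens to 85 mm and grips with 20 to 120 N. Pads are 22 mm wide; open, the fingers measure 114 mm over their backs; the gripper's body (76 mm by 85 mm) begins 54 mm behind the grasp point. The pads swing forward as they close: fully open they stand 13 mm farther back than shut.
Start: joints at [1.084, 0.326, -0.193, 1.052, 0, 1.437], TCP at [0.19, 0.516, 0.231] pointing down, gripper open.
Joint ranges: [-2.65, 2.65], [-0.97, 1.79], [-1.3, 1.35], [-1.93, 2.1], [-1.47, 1.37], [-3.14, 3.14]. Speed limits (rad/s): [2.57, 2.57, 3.14, 3.14, 3.14, 3.14].

INTERFACE

Orientations are given as a rotation vector (axis times angle).
In Python, from cell import * gives the robot as it stands. Calls block until the motion is done:
- movep(position, orientation): joint-space move of the TCP to a pose.
- move_l(position, velocity=0.15, rot=None, until_force=None): straight line of the TCP; rot=None keeps the orientation; velocity is the mean speed in m/s. With until_force (N) it stops when the force on the tool has changed by that much, and returns True; else False.
- set_joints(angles): joint-space move.
- let_go() and grab(newtons=None): open the fingers fully, or close them until they stop; newtons is the grip in N (None keeps the last).
- sleep(seconds).
- ik(position, orientation): joint angles nearest the present ones, or None.
- get_state(): the state.
- grab_frame(name): name is "scene" or "top" or "wrist"; returns a dict with "img" (384x512x3 uint8, red, green, blue), "fx", "fy", "cx", "cy" (pixels), "k1" (the pictures are not rectified: a ray, as slopes to the right and down, at radius r is drawn at 1 + k1 r^2 times it, then the intrinsics apply), "cam_to_world" (4x4, takes a point from camera to world coordinates); the wrist camera has in their place "T_tool_cam" (4x4, takes a point from camera to tool coordinates, whose origin is the TCP and whose axes are the tool frame's). Camera axes: x right, y down, z forward; pixel columns grow to the right and rows downward; lengths in m; the calibration is good to about 2 mm. A picture is of the moment at which its call begins: read the wrist's pose just before it. There is no depth.
A pose or a line that the arm cannot do raises MotionError and nothing moves.
- sign_off(): hands the job in, once; it reports no verdict.
Trained networks look in the newest picture that a camera, given by its name, has taken for a name from the list of things; names that differ only in an ending like _2 or _b are one class to them, and where a whole thing is asked for, a point or a joint stands for the part that bears it (a point fixed in the world has none). Each returns a list of dicts, best first, with "score" (0 to 1); they miss things now and then, are a little off and sometimes report something else, mostly with a low value. They report only what shows in the picture. A call takes as long as a camera call. They do not tell look-alikes from the thing itself.
- spot_in(camera, name): "centre" ([column, row] in pixels, amid what is visible of it).
- silhouettes(camera, name): "mask" (384x512 bool, what is visible of it) and "centre" ([column, row] in pixels, amid what is visible of it).
- tip_of(camera, name): "centre" ([column, row] in pixels: a listed point, or the origin of a listed thing).
The state is a dict: "clock": time; "q": joint angles; "joint_velocities": joint speeds; "tau": joint torques, N m; "position": TCP position; "eef_rot": TCP orientation; "contact_force": force on the tool from outside, world axes, zero at the start; "wrist_torque": the same for the moment, N m; "finger_gap": opening from 0.0 (shut) to 1.0 (fully open).
Only numpy, scipy, OpenCV 4.12 (cv2) and the standard library are available. Lean on these libraries where they do the work, as an engineer would, in place of code of your own. Each camera call takes 0.05 s, during which the arm holds its last target.

## Working session

There is one attempt and no reset: what is moved stays moved. The work goes in short steps, each a Python script; the robot and the scene stay as the last script left them, time stands still between calls to the robot, and variables do not carry over. Pictures are saved under pics/ and viewed, and the job is handed in when it is done.

```bash
ls; mkdir -p pics; python3 - <<'E'
from cell import *
import cv2
s=get_state(); print(s['clock'],s['position'],s['eef_rot'],s['finger_gap'])
for c in ['scene','top','wrist']:
    f=grab_frame(c); cv2.imwrite(f'pics/a_{c}.png',f['img'][:,:,::-1])
    print(c,f['fx'],f['cx'],f['cy'],f['k1'])
    if c=='wrist': print(f['T_tool_cam'])
    else: print(f['cam_to_world'])
    for n in ['pliers_grip','ring_centre','rack_slot','groove','pliers','drive','bottle_mid','beaker_mid','amber_mid']:
        print(n,[(round(d['score'],2),[round(float(v),1) for v in d['centre']]) for d in tip_of(c,n)])
E
```

```text
pics
0.0 [0.18977016 0.51559966 0.23048733] [ 2.57617671e+00  1.79659712e+00 -2.43260335e-03] 1.0010270258438179
scene 356.6112946644646 260.1613749278852 191.05712366807356 -0.11144872423514093
[[-0.70643433  0.48342057 -0.5169672   1.036345  ]
 [ 0.70759143  0.49917128 -0.50014239  0.53373981]
 [ 0.01627605 -0.71911931 -0.69469598  0.76467813]
 [ 0.          0.          0.          1.        ]]
pliers_grip [(0.93, [303.6, 194.0])]
ring_centre [(0.94, [292.7, 215.2]), (0.67, [271.4, 253.7])]
rack_slot [(0.55, [278.8, 240.5])]
groove [(0.7, [252.9, 146.1]), (0.65, [199.6, 162.6])]
pliers [(0.94, [298.7, 210.2]), (0.85, [280.2, 239.5])]
drive [(0.87, [258.9, 155.7]), (0.57, [207.0, 182.7])]
bottle_mid [(0.61, [343.7, 290.6]), (0.56, [191.0, 239.3])]
beaker_mid [(0.73, [274.9, 184.0])]
amber_mid [(0.8, [342.4, 288.3])]
top 476.8572098860479 257.0696201773113 188.7455629179988 -0.008208373698291084
[[-0.01049733 -0.99695311  0.07729359  0.4856278 ]
 [-0.99989504  0.01123733  0.00914521  0.09472872]
 [-0.00998592 -0.07718948 -0.99696643  1.0688056 ]
 [ 0.          0.          0.         
[... 252 characters left out ...]
0]), (0.78, [213.9, 167.2])]
drive [(0.89, [378.7, 189.1]), (0.79, [365.6, 282.0]), (0.24, [291.3, 98.5])]
bottle_mid [(0.71, [291.5, 98.7])]
beaker_mid [(0.98, [298.7, 247.5])]
amber_mid [(0.98, [127.6, 174.0]), (0.48, [214.6, 164.8])]
wrist 315.9598769405556 255.7665583349521 192.69214086385125 -0.07526874318367152
[[ 9.99999917e-01  3.21453468e-04 -2.50241818e-04 -6.85572381e-04]
 [-2.32757355e-04  9.54993280e-01  2.96627344e-01 -7.59692078e-02]
 [ 3.34331143e-04 -2.96627261e-01  9.54993276e-01 -1.42186877e-01]
 [ 0.00000000e+00  0.00000000e+00  0.00000000e+00  1.00000000e+00]]
pliers_grip []
ring_centre []
rack_slot []
groove []
pliers []
drive []
bottle_mid []
beaker_mid []
amber_mid []
```

```bash
python3 - <<'E'
import cv2
for c in ['scene','top']:
    i=cv2.imread(f'pics/a_{c}.png'); cv2.imwrite(f'pics/b_{c}.png',cv2.resize(i,(800,600),interpolation=cv2.INTER_CUBIC))
E
```

```text
(no output)
```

View pics/b_scene.png

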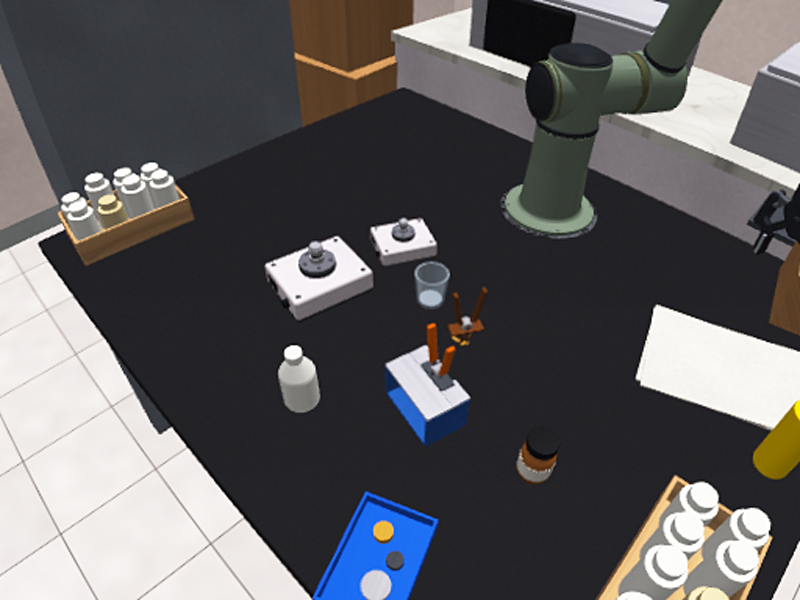

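View pics/b_top.png

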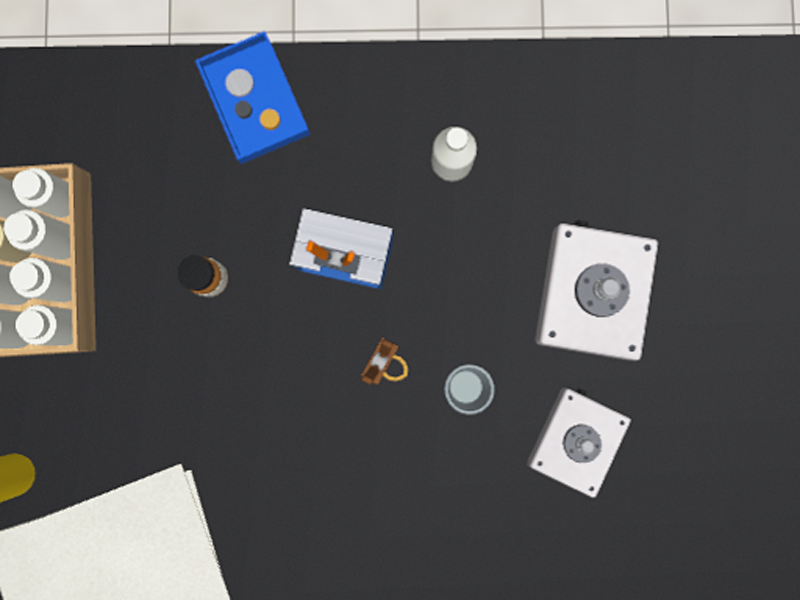

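The scene view (800x600) shows the orange pliers in the blue rack at about (437,360). A brown look-alike stands free at (468,322), and the beaker is at (432,285). The large drive is at (318,270), the small one at (403,238), the bottle at (298,380) and the jar at (538,455). In the top view the rack is at (341,247), the large drive at (600,290) and the small drive at (582,443). I take the orange pliers in the rack and the larger drive; next I confirm both in a crop and triangulate.

```bash
cat > h.py <<'E'
from cell import *
import numpy as np, cv2, json
from scipy.spatial.transform import Rotation as R
from scipy.optimize import least_squares
def cam(name,fr,st=None):
    if name=='wrist':
        T=np.eye(4);T[:3,:3]=R.from_rotvec(st['eef_rot']).as_matrix();T[:3,3]=st['position']
        return T@np.array(fr['T_tool_cam'])
    return np.array(fr['cam_to_world'])
def ray(fr,T,px):
    K=np.array([[fr['fx'],0,fr['cx']],[0,fr['fy'],fr['cy']],[0,0,1]])
    u=cv2.undistortPoints(np.array([[px]],float),K,np.array([fr['k1'],0,0,0.]))[0,0]
    d=T[:3,:3]@np.array([u[0],u[1],1]); return T[:3,3],d
def atz(fr,T,px,z):
    o,d=ray(fr,T,px); return o+d*(z-o[2])/d[2]
def proj(fr,T,P):
    p=np.linalg.inv(T)@np.append(P,1); u=p[:2]/p[2]; r2=u@u; u=u*(1+fr['k1']*r2)
    return np.array([fr['fx']*u[0]+fr['cx'],fr['fy']*u[1]+fr['cy']])
def shot(name):
    st=get_state(); fr=grab_frame(name); return fr,cam(name,fr,st),st
def save(fr,fn,box=None,size=(800,600)):
    i=fr['img'][:,:,::-1]
    if box: i=i[box[1]:box[3],box[0]:box[2]]
    k=min(size[0]/i.shape[1],size[1]/i.shape[0])
    cv2.imwrite(fn,cv2.resize(i,None,fx=k,fy=k,interpolation=cv2.INTER_CUBIC))
E
python3 - <<'E'
from h import *
t,Tt,_=shot('top'); s,Ts,_=shot('scene')
save(t,'pics/c_rack.png',(170,110,290,260)); save(t,'pics/c_drive.png',(330,130,430,330)); 
a=s['img'][180:290,235:325,::-1]; b=s['img'][130:220,160:290,::-1]
a=cv2.resize(a,(400,489),interpolation=cv2.INTER_CUBIC); b=cv2.resize(b,(400,277),interpolation=cv2.INTER_CUBIC)
o=np.zeros((489,800,3),np.uint8); o[:,:400]=a;o[:277,400:]=b; cv2.imwrite('pics/c_scene.png',o)
for n,c,p,z in [('grip',0,(213.2,164.5),.142),('slot',0,(216,164.7),.075),('groove_big',0,(389.2,183),.086),('drive_big',0,(378.7,189.1),0),('groove_s',1,(199.6,162.6),.086),('slot_s',1,(278.8,240.5),.075),('bottle',0,(291.5,98.7),.06),('beaker',0,(298.7,247.5),.035),('amber',0,(127.6,174),.0425),('brown',0,(241,230),.07)]:
    print(n,atz(*((t,Tt) if c==0 else (s,Ts)),p,z).round(4))
E
```

```text
grip [0.6061 0.1887 0.142 ]
slot [0.6143 0.1896 0.075 ]
groove_big [ 0.5706 -0.1692  0.086 ]
drive_big [ 0.5646 -0.1683  0.    ]
groove_s [ 0.5747 -0.1671  0.086 ]
slot_s [0.6134 0.1917 0.075 ]
bottle [0.7574 0.0278 0.06  ]
beaker [0.4379 0.0159 0.035 ]
amber [0.6005 0.3849 0.0425]
brown [0.4771 0.1383 0.07  ]
```

View pics/c_rack.png

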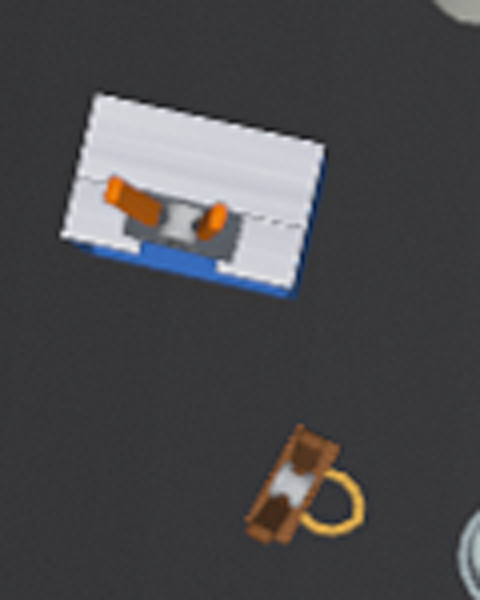

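View pics/c_scene.png

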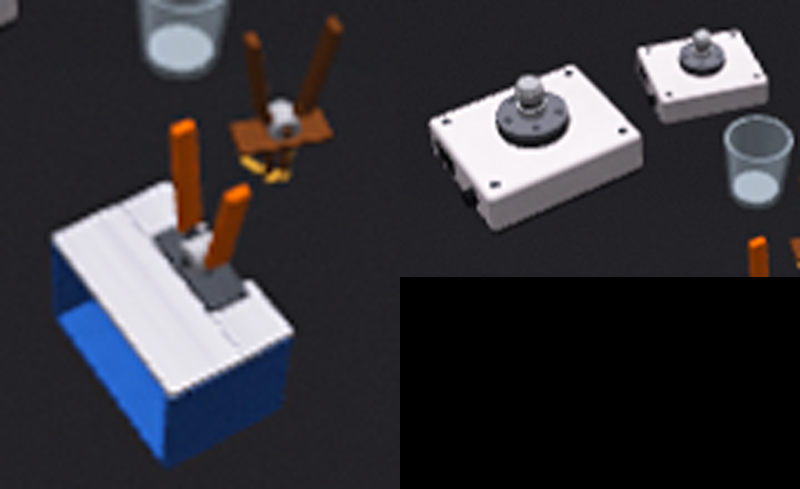

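The crops confirm it. The orange pliers stand in the blue rack, with the slot mouth facing the robot and a yaw of about -0.22. The brown pliers stand free at (0.477, 0.138). The larger drive is at about (0.572, -0.168). Next is a closer look with the wrist camera.

```bash
cat >> h.py <<'E'
def down(yaw):  # tool z down, tool x along pliers +-y ; yaw = direction of tool x
    x=np.array([np.cos(yaw),np.sin(yaw),0]); z=np.array([0,0,-1.]); y=np.cross(z,x)
    return R.from_matrix(np.column_stack([x,y,z])).as_rotvec()
E
python3 - <<'E'
from h import *
try: print(grip_point_offset)
except NameError as e: print(e)
ps=-0.224
for nm,yw in [('A x=+y',ps+np.pi/2),('B x=-y',ps-np.pi/2)]:
    for P in [(.607,.189,.26),(.607,.189,.123),(.54,.204,.123),(.53,.2,.25),(.55,-.168,.25),(.553,-.164,.17)]:
        q=ik(P,down(yw)); print(nm,P,None if q is None else np.round(q,2))
print(sorted(get_state().keys()))
E
```

```text
0.0187
A x=+y (0.607, 0.189, 0.26) [0.19 0.47 0.11 1.2  0.   0.41]
A x=+y (0.607, 0.189, 0.123) [ 0.19  0.57 -0.1   0.9   0.    0.41]
A x=+y (0.54, 0.204, 0.123) [ 0.23  0.47 -0.27  0.83  0.    0.46]
A x=+y (0.53, 0.2, 0.25) [ 0.23  0.35 -0.12  1.11  0.    0.45]
A x=+y (0.55, -0.168, 0.25) [-0.42  0.36 -0.09  1.12  0.   -0.2 ]
A x=+y (0.553, -0.164, 0.17) [-0.42  0.42 -0.21  0.94  0.   -0.19]
B x=-y (0.607, 0.189, 0.26) [ 0.19  0.47  0.11  1.2   0.   -2.73]
B x=-y (0.607, 0.189, 0.123) [ 0.19  0.57 -0.1   0.9   0.   -2.73]
B x=-y (0.54, 0.204, 0.123) [ 0.23  0.47 -0.27  0.83  0.   -2.68]
B x=-y (0.53, 0.2, 0.25) [ 0.23  0.35 -0.12  1.11  0.   -2.69]
B x=-y (0.55, -0.168, 0.25) [-0.42  0.36 -0.09  1.12  0.    2.94]
B x=-y (0.553, -0.164, 0.17) [-0.42  0.42 -0.21  0.94  0.    2.95]
['clock', 'contact_force', 'eef_rot', 'finger_gap', 'joint_velocities', 'position', 'q', 'tau', 'wrist_torque']
```

```bash
python3 - <<'E'
from h import *
yw=-0.224-np.pi/2
movep((.609,.189,.27),down(yw)); sleep(.3)
w,Tw,st=shot('wrist'); print(st['clock'],st['position'])
save(w,'pics/d_w.png')
for n in ['pliers_grip','ring_centre','rack_slot','pliers','rack']:
    for d in tip_of('wrist',n):
        z={'pliers_grip':.142,'rack_slot':.075,'pliers':.075,'ring_centre':.039,'rack':0}[n]
        print(n,round(d['score'],2),np.round(d['centre'],1),atz(w,Tw,d['centre'],z).round(4))
print(get_state()['clock'])
E
```

```text
5.3667 [0.6089545  0.18911061 0.27002401]
pliers_grip 0.69 [326.4 276.2] [0.5012 0.1415 0.142 ]
pliers_grip 0.62 [251.8 182.6] [0.6105 0.1916 0.142 ]
pliers_grip 0.47 [405.1 255.3] [0.506  0.0624 0.142 ]
ring_centre 0.7 [326.1 242.4] [0.4828 0.1227 0.039 ]
ring_centre 0.61 [250.1 165.7] [0.6042 0.1964 0.039 ]
ring_centre 0.6 [256.9 142. ] [0.6303 0.1821 0.039 ]
rack_slot 0.98 [251.8 165.7] [0.6113 0.1922 0.075 ]
pliers 0.94 [317.6 252.6] [0.491  0.1394 0.075 ]
pliers 0.92 [251.8 165.2] [0.6119 0.1921 0.075 ]
rack 0.97 [257.2 155.1] [0.6079 0.1866 0.    ]
rack 0.61 [109.8 203.2] [0.5882 0.403  0.    ]
5.6667
```

View pics/d_w.png

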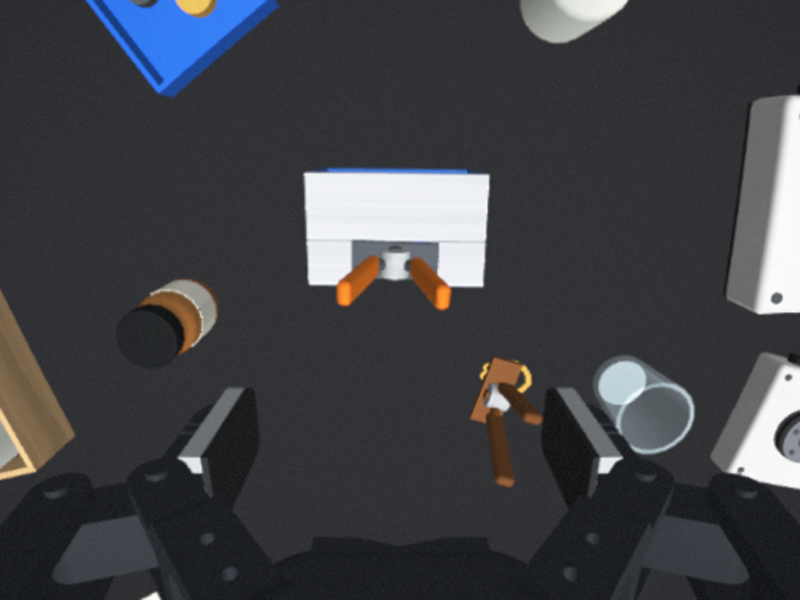

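The wrist view shows the rack plate square in the picture, with corners near (305,174), (489,176), (308,285) and (485,287), and the orange handles at (358,280) and (430,283). The brown one is at (500,410). Wrist and top/scene estimates agree within about 2 mm; I'll check the plate corners next, then descend.

```bash
python3 - <<'E'
from h import *
w,Tw,st=shot('wrist'); t,Tt,_=shot('top')
g=w['img'].astype(int)
m=((g.min(2)>130)).astype(np.uint8); m[:, :190]=0; m[:,320:]=0; m[:105]=0; m[190:]=0
c=max(cv2.findContours(m,0,2)[0],key=cv2.contourArea)
print(cv2.boundingRect(c))
r=cv2.minAreaRect(c.astype(np.float32)); bp=cv2.boxPoints(r); 
W=np.array([atz(w,Tw,p,.075) for p in bp]); print(bp.round(1).tolist()); print(W.round(4).tolist(), W.mean(0).round(4))
for i in range(4):
    d=W[(i+1)%4]-W[i]; print(np.linalg.norm(d).round(4), np.arctan2(d[1],d[0]).round(3))
# orange handles
hsv=cv2.cvtColor(w['img'],cv2.COLOR_RGB2HSV)
o=cv2.inRange(hsv,(5,200,150),(16,255,255)); o[:,:190]=0;o[:,320:]=0;o[:150]=0
n,l,sx,ct=cv2.connectedComponentsWithStats(o)
for k in range(1,n):
    if sx[k,4]>30: print(sx[k],ct[k])
print(get_state()['clock'])
E
```

```text
(194, 110, 119, 74)
[[193.1999969482422, 181.89999389648438], [194.0, 109.4000015258789], [312.20001220703125, 110.80000305175781], [311.29998779296875, 183.3000030517578]]
[[0.608, 0.2596, 0.075], [0.6831, 0.2373, 0.075], [0.6545, 0.1176, 0.075], [0.5774, 0.1322, 0.075]] [0.6308 0.1867 0.075 ]
0.0784 -0.289
0.123 -1.806
0.0784 2.955
0.131 1.335
[216 166  26  29 328] [227.81402439 181.04268293]
[278 182  10  16 115] [282.6        189.32173913]
5.7667
```

```bash
python3 - <<'E'
from h import *
rv=down(-0.236-np.pi/2); G=np.array([.6108,.1917])
move_l((*G,.19),.2,rot=rv)
print(move_l((*G,.121),.1,until_force=8))
s=get_state(); print(s['clock'],s['position'],s['contact_force'].round(2) if hasattr(s['contact_force'],'round') else s['contact_force'])
f,T,_=shot('wrist'); save(f,'pics/e_w0.png')
grab(50); sleep(.2)
s=get_state(); print(s['clock'],s['position'],np.round(s['contact_force'],2),np.round(s['wrist_torque'],2),s['finger_gap'])
f,T,_=shot('wrist'); save(f,'pics/e_w.png')
f,T,_=shot('scene'); save(f,'pics/e_s.png',(220,130,380,290))
E
```

```text
False
7.1583 [0.61141725 0.19180192 0.12180755] [ 0.82  0.34 -0.73]
7.9667 [0.61221784 0.19220008 0.12300954] [-0.67  1.61  8.18] [0.15 0.1  0.04] 0.3381455112965134
```

View pics/e_w.png

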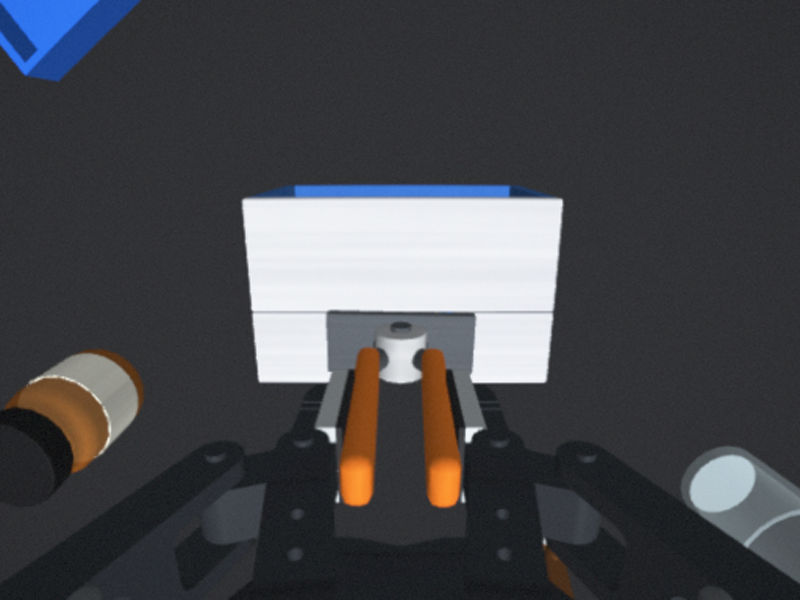

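View pics/e_s.png

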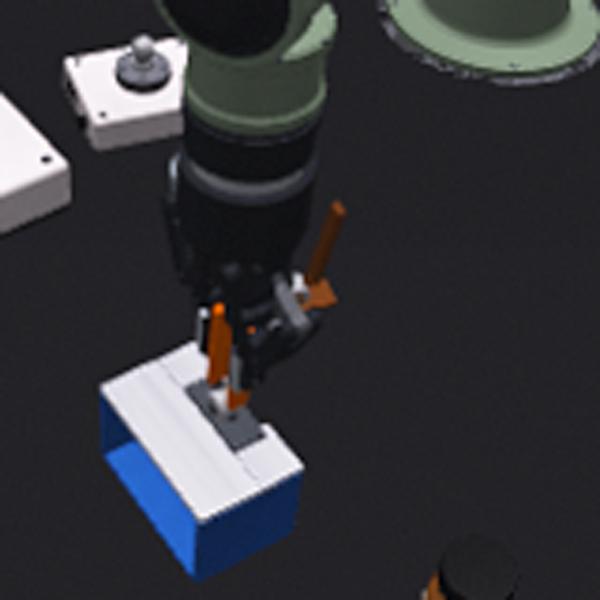

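The handles are parallel and squeezed, both visible between the pads at (358,430) and (440,430), and the collar is still on the plate. I'll lift 3 mm to unload it, then draw out 70 mm level. That stops short of the brown one.

```bash
python3 - <<'E'
from h import *
s=get_state(); p=np.array(s['position'])
def pr(): 
    s=get_state(); print(round(s['clock'],2),np.round(s['position'],4),np.round(s['contact_force'],2),np.round(s['wrist_torque'],2),round(s['finger_gap'],3))
pr()
z0=.121
G=np.array([.6108,.1917])
for dz in (.002,.004,.006):
    move_l((*G,z0+dz),.03); pr()
u=np.array([-np.cos(-.236),-np.sin(-.236)])
print(move_l((*(G+u*.035),z0+.006),.1,until_force=12)); pr()
f,T,_=shot('wrist'); save(f,'pics/f_w.png')
E
```

```text
8.07 [0.6122 0.1922 0.123 ] [-0.21  0.88  7.74] [0.14 0.06 0.  ] 0.332
8.32 [0.6106 0.1915 0.123 ] [-0.84  0.93  3.17] [-0.01  0.15 -0.04] 0.335
8.57 [0.6104 0.1915 0.1244] [-0.56  0.5  -2.35] [-0.    0.03  0.  ] 0.335
8.82 [0.6108 0.1917 0.1269] [-0.16  0.14 -2.15] [ 0.    0.01 -0.01] 0.336
False
9.32 [0.5773 0.2    0.1273] [ 0.17  0.29 -2.78] [ 0.01 -0.11  0.02] 0.337
```

View pics/f_w.png

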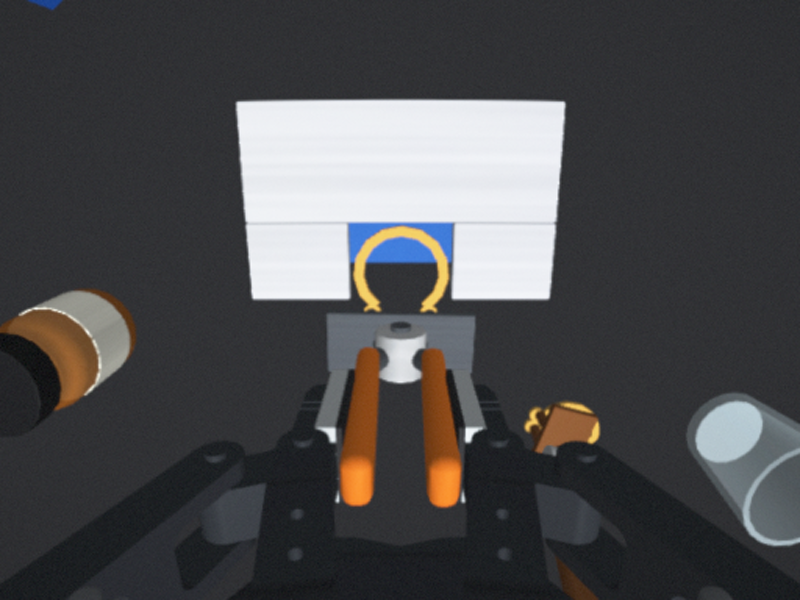

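The ring at (401,270) is fully visible below the slot. It is spread and centred, and hangs freely (weight -2.2 N). The brown one is lower right at (565,425). I'll continue out and then lift.

```bash
python3 - <<'E'
from h import *
def pr(): 
    s=get_state(); print(round(s['clock'],2),np.round(s['position'],4),np.round(s['contact_force'],2),round(s['finger_gap'],3))
G=np.array([.6108,.1917]); u=np.array([-np.cos(-.236),-np.sin(-.236)])
print(move_l((*(G+u*.072),.127),.1,until_force=12)); sleep(.25);pr()
move_l((*(G+u*.072),.235),.15); pr()
f,T,s=shot('wrist'); save(f,'pics/g_w.png')
for d in tip_of('wrist','ring_centre'): print(d['score'],d['centre'])
Rm=R.from_rotvec(s['eef_rot']).as_matrix()
P=np.array(s['position'])+Rm@np.array([0,-.020,.084]); print('pred ring',P,proj(f,T,P))
E
```

```text
False
10.13 [0.5414 0.2084 0.127 ] [-0.09 -0.   -2.03] 0.336
11.0 [0.5402 0.2084 0.234 ] [ 0.61 -0.29 -2.58] 0.329
0.66 [336.4, 201.1]
pred ring [0.55951852 0.2036544  0.15000292] [254.76060177 173.43172584]
```

View pics/g_w.png

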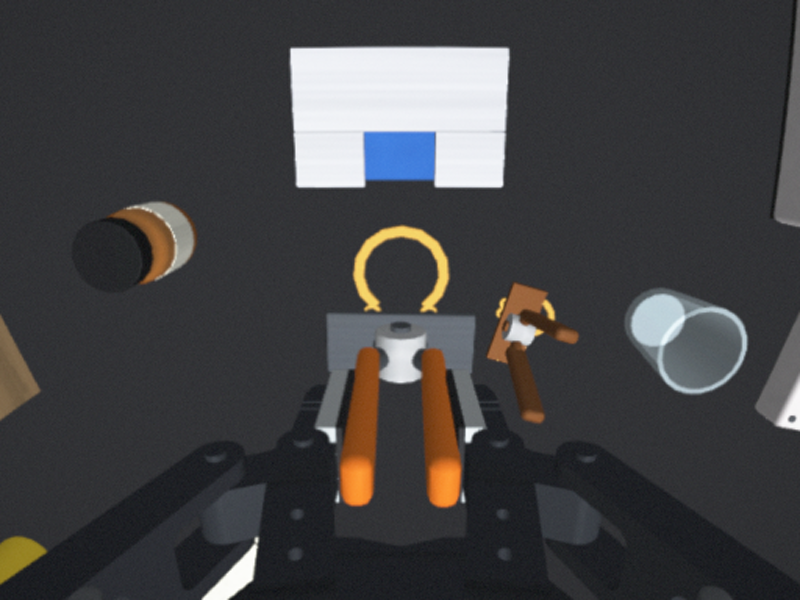

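The ring is clear of the rack at (401,270), still spread and upright, with the beaker and jar untouched. Now I move over the large drive, with yaw at -0.7 so the wrist joint needn't unwind.

```bash
cat >> h.py <<'E'
def tcp_for(ringxy,yaw,rz,off=(0,-.020,.084)):
    rv=down(yaw-np.pi/2); Rm=R.from_rotvec(rv).as_matrix()
    return np.array([*ringxy,rz])-Rm@np.array(off), rv
def pr(): 
    s=get_state(); print(round(s['clock'],2),np.round(s['position'],4),np.round(s['contact_force'],2),np.round(s['wrist_torque'],2),round(s['finger_gap'],3))
E
python3 - <<'E'
from h import *
g=(.5727,-.168)
p,rv=tcp_for(g,-.7,.150); print(p,np.round(ik(p,rv),2))
move_l(p,.2,rot=rv); sleep(.2); pr()
f,T,s=shot('wrist'); save(f,'pics/h_w.png')
for n in ['groove','ring_centre']:
  for d in tip_of('wrist',n): print(n,round(d['score'],2),d['centre'],atz(f,T,d['centre'],.086 if n=='groove' else s['position'][2]-.084))
f,T,s=shot('top'); save(f,'pics/h_t.png',(300,120,460,240))
f,T,s=shot('scene'); save(f,'pics/h_s.png',(160,60,320,180))
pr()
E
```

```text
[ 0.55740316 -0.15511565  0.234     ] [-0.4   0.38 -0.11  1.08 -0.   -2.84]
13.27 [ 0.5575 -0.1545  0.2341] [-0.9   0.8  -2.22] [-0.04  0.02 -0.04] 0.327
groove 0.93 [353.6, 305.0] [ 0.37760646 -0.14518976  0.086     ]
groove 0.78 [258.7, 162.2] [ 0.56710856 -0.16725167  0.086     ]
13.52 [ 0.5574 -0.155   0.234 ] [ 0.5   0.58 -2.05] [-0.02 -0.   -0.02] 0.335
```

View pics/h_w.png

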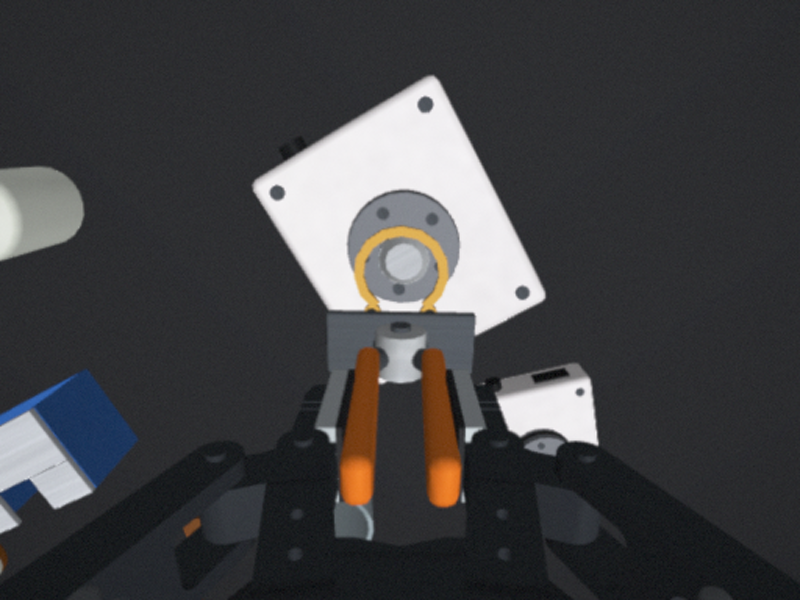

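View pics/h_s.png

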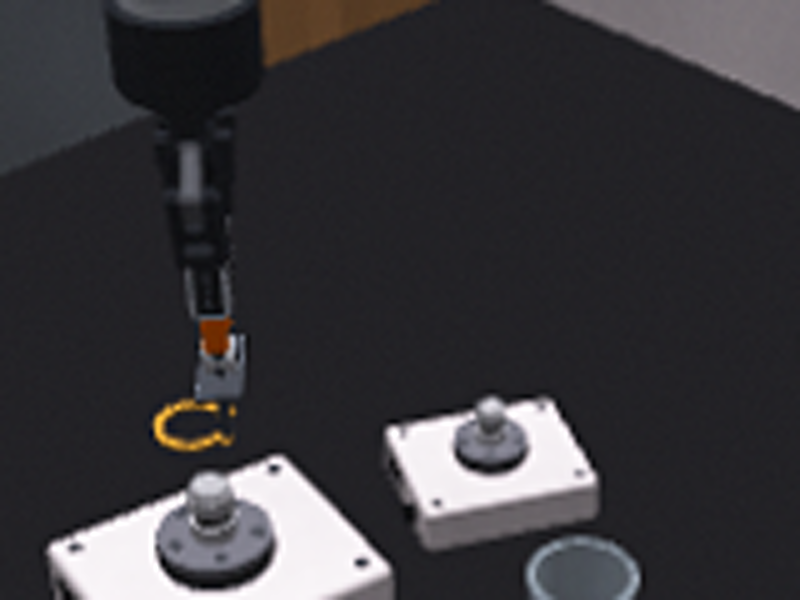

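The ring at (401,272) stands above the larger drive's stub, whose top face is at (405,262). I now measure ring, stub top and pulley in this one picture so that calibration errors cancel.

```bash
cat >> h.py <<'E'
def circfit(P,r=None):
    P=np.asarray(P)[:,:2]; c0=P.mean(0)
    if r is None:
        f=lambda v: np.hypot(*(P-v[:2]).T)-v[2]; x0=[*c0,.02]
    else:
        f=lambda v: np.hypot(*(P-v[:2]).T)-r; x0=[*c0]
    s=least_squares(f,x0,loss='soft_l1',f_scale=.0005); return s.x,np.sqrt(np.mean(s.fun**2))
def ringfit(f,T,rz):
    hsv=cv2.cvtColor(f['img'],cv2.COLOR_RGB2HSV)
    m=cv2.inRange(hsv,(15,90,110),(32,255,255)); m[:, :205]=0; m[:,310:]=0; m[:120]=0; m[201:]=0
    k=3; M=cv2.resize(m,None,fx=k,fy=k,interpolation=cv2.INTER_LINEAR)>127
    pts=[]
    ys,xs=np.nonzero(M); px=np.column_stack([(xs+.5)/k-.5,(ys+.5)/k-.5])
    W=np.array([atz(f,T,p,rz) for p in px])[:,:2]
    c=W.mean(0); c=(W.min(0)+W.max(0))/2
    for _ in range(4):
        a=np.arctan2(*(W-c).T[::-1]); r=np.hypot(*(W-c).T); out=[];inn=[]
        b=np.floor((a+np.pi)/(2*np.pi)*72).astype(int)
        for i in range(72):
            q=r[b==i]
            if len(q)>3:
                am=(i+.5)/72*2*np.pi-np.pi; d=np.array([np.cos(am),np.sin(am)])
                out.append((c+d*q.max(),)); inn.append((c+d*q.min(),))
        o=np.array(out)[:,0]; n=np.array(inn)[:,0]
        mid=(o+n)/2
        x,e=circfit(mid); c=x[:2]
    return x,e,circfit(o),circfit(n)
E
python3 - <<'E'
from h import *
f,T,s=shot('wrist'); np.save('pics/f.npy',f['img']); pr()
rz=s['position'][2]-.084+.001
print(ringfit(f,T,rz))
x=ringfit(f,T,rz)[0]
Rm=R.from_rotvec(s['eef_rot']).as_matrix()
print('ring in tool',Rm.T@(np.array([*x[:2],rz-.001])-s['position']))
cv2.imwrite('pics/i.png',cv2.resize(f['img'][110:210,210:310,::-1],(600,600),interpolation=cv2.INTER_NEAREST))
E
```

```text
13.57 [ 0.5574 -0.1551  0.234 ] [ 0.56 -0.05 -2.57] [-0.04 -0.03  0.05] 0.336
(array([ 0.57170598, -0.16861699,  0.01977761]), np.float64(0.0003942388375162458), (array([ 0.5718206 , -0.16868254,  0.02211447]), np.float64(0.0006339424519562487)), (array([ 0.57177626, -0.16869023,  0.01730103]), np.float64(0.000544724449241039)))
ring in tool [ 0.00123323 -0.01971244  0.08399992]
```

View pics/i.png

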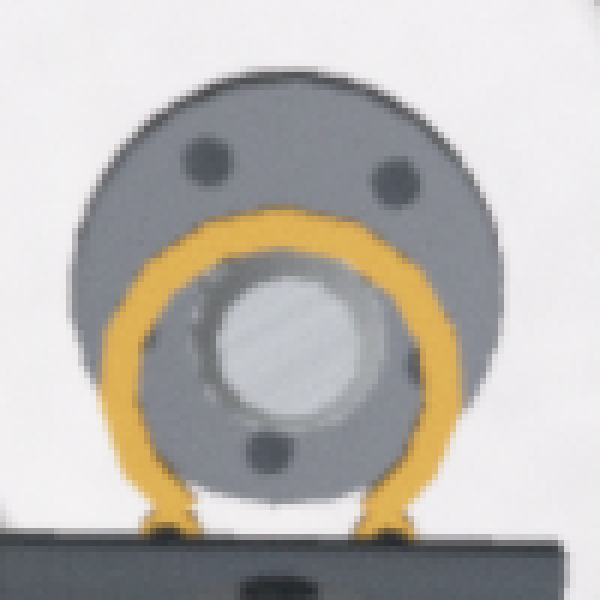

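```bash
python3 - <<'E'
from h import *
f,T,s=shot('wrist')
def w(x,y,z): return atz(f,T,(210+(x)/6-.5,110+(y)/6-.5),z)[:2]
E=[w(x,y,.106) for x,y in [(217,346),(362,346),(290,272),(290,418),(237,295),(340,295),(237,398),(340,398)]]
print('nose',circfit(E))
# pulley top edge: left, right, bottom from image
P=[w(x,y,.070) for x,y in [(70,283),(501,283),(285,78),(272,502),(100,185),(478,185),(215,492),(345,490),(120,150)]]
print('pulley',circfit(P),circfit(P,.036))
# better: pulley top via gray segmentation
g=f['img'].astype(int)
m=((g.max(2)<190)&(g.min(2)>105)&(g.max(2)-g.min(2)<30)).astype(np.uint8)
E
```

```text
nose (array([ 0.56744984, -0.1667392 ,  0.01071755]), np.float64(0.00014347448877960196))
pulley (array([ 0.56803603, -0.16684746,  0.03536458]), np.float64(0.0003408011896018004)) (array([ 0.56790289, -0.16708663]), np.float64(0.0007237632005510925))
```

Ring centre and stub axis differ by (-4.2, +1.8) mm in the same picture. The fitted radii check: ring 22.1/17.3 mm, nose 10.7 mm, pulley 35.4 mm. I'll correct, lower to 24 mm above the groove, just clear of the stub top, and look again.

```bash
python3 - <<'E'
from h import *
p=np.array([.5574-.0042,-.1551+.0018,.234])
move_l(p,.1); p[2]=.110+.084
print(move_l(p,.06,until_force=6)); sleep(.3); pr()
f,T,s=shot('wrist'); 
rz=s['position'][2]-.084+.001
r=ringfit(f,T,rz); print(r)
cv2.imwrite('pics/j.png',cv2.resize(f['img'][110:210,210:310,::-1],(600,600),interpolation=cv2.INTER_NEAREST))
f,T,s=shot('scene'); save(f,'pics/j_s.png',(160,90,280,180)); pr()
E
```

```text
False
14.98 [ 0.5534 -0.1534  0.1943] [ 0.43  0.44 -2.88] [-0.03  0.05  0.05] 0.339
(array([ 0.56769219, -0.1669307 ,  0.01986942]), np.float64(0.00035535678681105075), (array([ 0.56775188, -0.16699058,  0.02224252]), np.float64(0.0006231870868535628)), (array([ 0.56784528, -0.16709342,  0.01731799]), np.float64(0.0006468525034749651)))
15.08 [ 0.5533 -0.1533  0.1942] [ 0.67  0.39 -1.73] [-0.01 -0.01  0.02] 0.337
```

View pics/j.png

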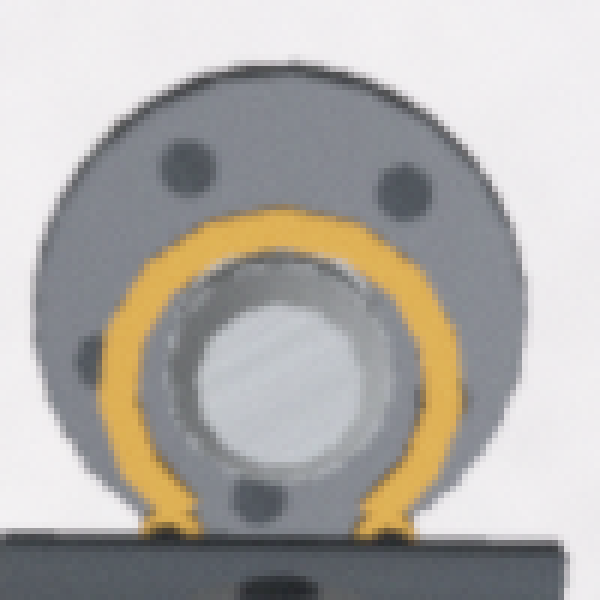

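View pics/j_s.png

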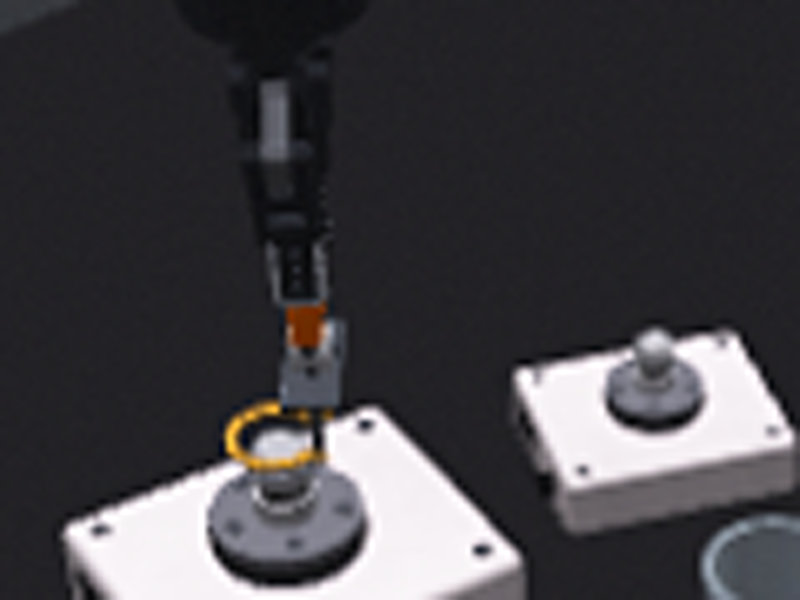

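The ring surrounds the stub top (nose face at (279,385), ring at about (281,380) in the crop). I'll measure the remaining offset.

```bash
python3 - <<'E'
from h import *
f,T,s=shot('wrist'); pr()
rz=s['position'][2]-.084
r=ringfit(f,T,rz+.001)
print('ring',[np.round(v,4) for v in (r[0],r[2][0],r[3][0])])
# radial-gradient edge of nose face around (258,173.7)
g=cv2.GaussianBlur(cv2.cvtColor(f['img'],cv2.COLOR_RGB2GRAY).astype(np.float32),(0,0),.6)
c=np.array([210+279/6-.5,110+385/6-.5]); E=[]
for a in np.linspace(0,2*np.pi,48,endpoint=False):
    rr=np.arange(11,16.5,.1); xs=(c[0]+rr*np.cos(a)).astype(np.float32);ys=(c[1]+rr*np.sin(a)).astype(np.float32)
    v=cv2.remap(g,xs[None],ys[None],cv2.INTER_LINEAR)[0]; i=np.argmin(np.gradient(v)); E.append((xs[i],ys[i]))
W=[atz(f,T,p,.106) for p in E]; n=circfit(W); print('nose',n, circfit(W,.0105))
P=[atz(f,T,(210+x/6-.5,110+y/6-.5),.070) for x,y in [(35,310),(525,310),(285,72),(70,195),(495,195),(65,420),(500,420),(150,110),(420,110)]]
print('pulley',circfit(P))
d=n[0][:2]-r[0][:2]; print('delta',d, 'outer/inner',n[0][:2]-r[2][0][:2],n[0][:2]-r[3][0][:2])
E
```

```text
15.13 [ 0.5533 -0.1533  0.1942] [ 0.29 -0.52 -2.55] [ 0.02 -0.    0.  ] 0.334
ring [array([ 0.5675, -0.1668,  0.0199]), array([ 0.5676, -0.1669,  0.0222]), array([ 0.5677, -0.167 ,  0.0173])]
nose (array([ 0.56726455, -0.16637026,  0.01026769]), np.float64(0.0005440093646532863)) (array([ 0.56723407, -0.16634592]), np.float64(0.0005555106883174795))
pulley (array([ 0.56766851, -0.1672823 ,  0.03493316]), np.float64(0.0002080199624597754))
delta [-0.00026719  0.00044844] outer/inner [-0.00035703  0.00053504] [-0.0003931   0.00058247]
```

```bash
python3 - <<'E'
from h import *
x,y=.5532-.0002,-.1533+.0004
for z in (.186,.178,.170):
    h=move_l((x,y,z),.03,until_force=5); pr()
    if h: print('HIT'); break
sleep(.4); pr()
f,T,s=shot('wrist'); r=ringfit(f,T,s['position'][2]-.083); print(r[0],r[2][0],r[3][0])
cv2.imwrite('pics/k.png',cv2.resize(f['img'][110:210,210:310,::-1],(600,600),interpolation=cv2.INTER_NEAREST))
f,T,s=shot('scene'); save(f,'pics/k_s.png',(170,100,270,175)); pr()
E
```

```text
15.55 [ 0.5527 -0.1528  0.1856] [ 0.35  0.63 -1.65] [0.02 0.02 0.01] 0.332
15.97 [ 0.5528 -0.1528  0.1777] [-0.15  0.68 -2.45] [-0.02 -0.03 -0.04] 0.335
16.38 [ 0.5528 -0.1528  0.1697] [-0.44  0.6  -1.3 ] [-0.08 -0.03 -0.01] 0.337
16.78 [ 0.5531 -0.1529  0.1701] [ 0.2   0.83 -1.71] [-0.    0.01 -0.02] 0.338
[ 0.56719943 -0.16635696  0.01996604] [ 0.56738175 -0.16651323  0.02226145] [ 0.56720322 -0.16641185  0.01750395]
16.88 [ 0.553  -0.1529  0.1701] [-0.36  0.43 -0.97] [ 0.04 -0.02  0.01] 0.34
```

View pics/k.png

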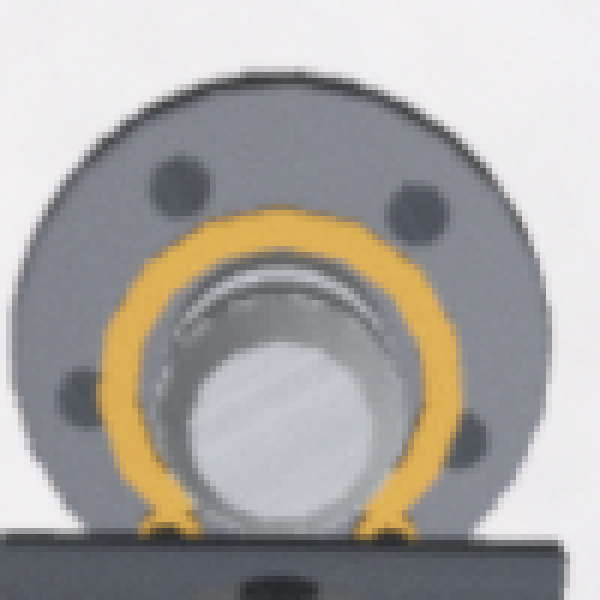

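View pics/k_s.png

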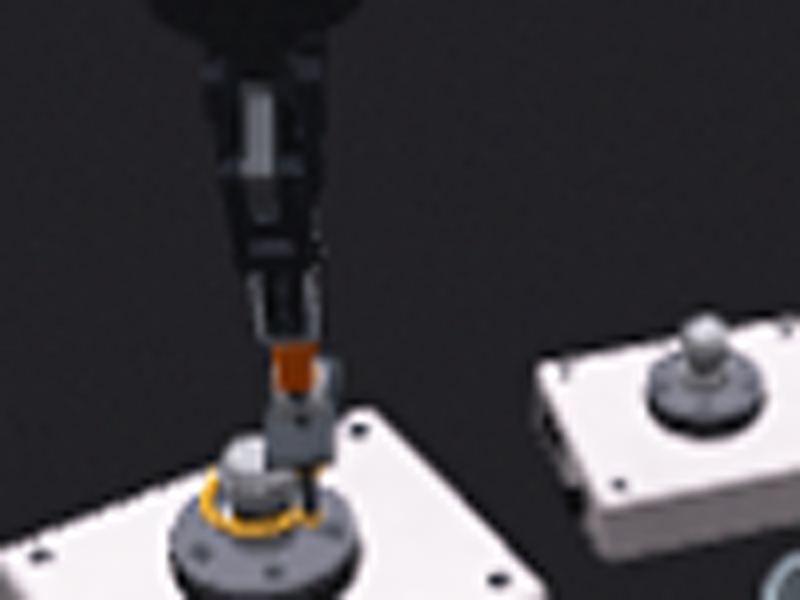

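The ring sits evenly around the stub. Lateral gaps are about equal, at 140→160 and 400→425 in the crop, and no contact was felt. I'll average the force to rule out leaning and check heights in the scene view before handing in.

```bash
python3 - <<'E'
from h import *
F=[];M=[]
for _ in range(12):
    sleep(.04); s=get_state(); F.append(s['contact_force']); M.append(s['wrist_torque'])
print(np.mean(F,0).round(2),np.std(F,0).round(2),np.mean(M,0).round(3)); pr()
f,T,s=shot('scene')
hsv=cv2.cvtColor(f['img'],cv2.COLOR_RGB2HSV); m=cv2.inRange(hsv,(14,110,90),(32,255,255)); m[:, :185]=0; m[:,220:]=0; m[:140]=0;m[185:]=0
ys,xs=np.nonzero(m); print('ring px bbox',xs.min(),xs.max(),ys.min(),ys.max())
# model: bottom/left extreme of ring circle for z
for z in (.080,.083,.086,.089,.092):
    c=np.array([.5532+.0153,-.1528-.0129]); Q=np.array([proj(f,T,(c[0]+.022*np.cos(a),c[1]+.022*np.sin(a),z)) for a in np.linspace(0,6.28,100)])
    print(z,Q.min(0).round(1),Q.max(0).round(1))
for n in ['bottle_mid','beaker_mid','amber_mid']:
    pass
f,T,s=shot('top')
for n in ['bottle_mid','beaker_mid','amber_mid']:
    print(n,[(round(d['score'],2),np.round(d['centre'],1)) for d in tip_of('top',n)][:2])
E
```

```text
[-0.01 -0.07 -2.17] [0.62 0.48 0.46] [-0.     0.003 -0.011]
17.38 [ 0.553  -0.1529  0.17  ] [-0.69 -0.53 -3.1 ] [-0.02 -0.01 -0.03] 0.333
ring px bbox 195 209 158 166
0.08 [194.4 158.8] [209.1 168.2]
0.083 [194.3 158.1] [209.  167.4]
0.086 [194.2 157.3] [208.9 166.6]
0.089 [194.  156.5] [208.8 165.9]
0.092 [193.9 155.7] [208.7 165.1]
bottle_mid [(0.78, array([289.1,  97.8]))]
beaker_mid [(0.81, array([299.3, 248.4]))]
amber_mid [(0.88, array([129.4, 168.8]))]
```

The averaged force is weight only, the scene bounding box matches z ≈ 0.086, and the bystanders are in place. Handing in.

```bash
python3 - <<'E'
from h import *
sign_off(); pr()
E
```

```text
the job is handed in; nothing more can be done
the job is handed in; nothing more can be done
```

I drew the orange pliers level out of the rack with the handles squeezed, and brought the spread ring over the larger drive's stub. I lowered it to the groove and handed in at about 17.4 s, still holding it there. Hand-in gives no verdict, so the checks below are all I have to go on.

**Last checks:**
- **Contact with the drive:** the averaged tool force was (0.0, -0.1, -2.2) N with almost no moment. That is just the pliers' weight, so nothing was resting or leaning.
- **Ring spread and centring:** the last wrist picture gave ring radii of 17.5 mm inside and 22.3 mm outside, so it is fully spread. Its centre was within about 0.1 mm of the stub axis measured in the picture before the final descent; I would trust that to about 1 mm.
- **Height:** I worked this out from where the collar rested on the rack plate, which puts the ring at about 86 mm, level with the groove. The scene picture agrees to about one pixel, roughly 3 mm, so it is only a coarse check.
- **Bottle, beaker and jar:** the top camera found them within about 5 px (roughly 11 mm) of where they started. That is within the detector's scatter, and nothing touched them.

**One disagreement:** the top, scene and wrist cameras put the stub up to 7 mm apart. I therefore aligned the ring to the stub within single wrist pictures, so that most of the calibration error cancelled.

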